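# Pin a live-edge strip in the crosscut jig for sawing

## Robot

A 6-joint arm with a two-finger parallel gripper is mounted at the origin on the work surface. World frame = base frame: x ahead of the robot, y to its left, z up, the work surface at z = 0. Lengths are in m, angles in rad, forces in N, time in s.
With the tool pointing down it reaches from about 0.375 to 0.975 m from the base axis. Payload 3.8 kg.
Tool frame: the origin (TCP) lies between the finger pads, 19 mm behind the fingertips; this is the grasp point; z points along the fingers, y is the line along which they close (so a half turn about z gives the same grasp; the last joint's range is limited). The gripper opens to 85 mm and grips with 20 to 120 N. Pads are 22 mm wide; open, the fingers measure 114 mm over their backs; the gripper's body (76 mm by 85 mm) begins 54 mm behind the grasp point. The pads swing forward as they close: fully open they stand 13 mm farther back than shut.
Start: joints at [-1.279, 0.264, 1.604, -0, 1.274, -0.037], TCP at [0.218, -0.639, 0.25] pointing down, gripper open.
Joint ranges: [-2.63, 2.63], [-0.94, 2.18], [0.31, 2.57], [-1.31, 4.45], [0, 2.66], [-2.55, 2.55]. Speed limits (rad/s): [2.57, 2.57, 3.14, 3.14, 3.14, 3.14].

## Interface

Orientations are given as a unit quaternion [w, x, y, z].
In Python, from workcell import env gives the robot as it stands.
- The arm moves only by the tool inch_along, called after "Call:" as name(argument=value, ...), one argument or row to a line, values as JSON. Schema: {"type":"object","properties":{"plan":{"type":"array","items":{"type":"object","properties":{"trans":{"type":"array","items":{"type":"number"},"minItems":3,"maxItems":3},"r":{"type":"array","items":{"type":"number"},"minItems":3,"maxItems":3}},"additionalProperties":false},"minItems":1,"maxItems":8},"finger_gap":{"type":"number"},"only":{"type":"string"},"quiet":{"type":"boolean"},"lines":{"type":"string"}},"required":["plan"],"additionalProperties":false}. plan is a list of rows, 1 to 8 of them, each an object with the fields trans (a list: dx, dy, dz in m), r (a list: a rotation vector rx, ry, rz in rad); a field left out counts as zero; each row is the pose to reach, as a shift and turn from the pose commanded when the call began, along the tool's axes at that moment; what a row does not reach only later rows make up. A row lasts 1/8 s, in which the tool goes at most 0.0625 m and 0.188 rad, less where a joint would pass 70% of its speed; a pose out of reach is approached as far as the arm can. finger_gap is the finger opening in m, set as the call begins (left out keeps the last). The fingers move at their own pace and stop on an object; the grip force is fixed at half the most. Time passes only in rows, so rows that do not move let the fingers close. The tool returns the time, the measured TCP pose, the force, the opening and the grip force at its end. only (a regular expression) keeps the lines of the reply that match it, lines (a string "A,B") keeps lines A to B, and quiet returns only ok. Input that does not fit is refused with a message, and nothing moves.
- env.observe(): the state, without advancing time (a new reading comes with each control period).
- env.snapshot(name): name is "side" or "top"; returns the picture (384x512x3 uint8, red, green, blue); there is no depth.
- env.calibration(name): a dict with "fx", "fy", "cx", "cy" (pixels), "k1" (the pictures are not rectified: a ray, as slopes to the right and down, at radius r is drawn at 1 + k1 r^2 times it, then the intrinsics apply), "R" (3x3) and "t" (3): a world point X has camera coordinates R X + t. Camera axes: x right, y down, z forward; pixel columns grow to the right and rows downward; lengths in m; the calibration is good to about 2 mm. A picture is of the moment at which its call begins. calibration takes no time and is no camera call.
- env.sign_off(): hands the job in; it is judged then, once.
The state is a dict: "time_s": time; "qpos": joint angles; "joint_velocities": joint speeds; "tau": joint torques, N m; "tcp_pos": TCP position; "tool_rot": TCP orientation; "wrist_force": force on the tool from outside, world axes, zero at the start; "ft_torque": the same for the moment, N m; "opening": finger opening in m; "gripper_force": force on a finger pad.
Only numpy, scipy, OpenCV 4.12 (cv2) and the standard library are available. Lean on these libraries where they do the work, as an engineer would, in place of code of your own. Each camera call takes 0.05 s, during which the arm holds its last target. There are 200 camera calls.

## Task

I am about to saw this live-edge strip to length: swing the fence's flip stop all the way down, then slide the strip so that its straight back edge lies flat on the fence and its left end touches the stop. Then pin it flat on the jig's base and tight to the fence with one slanting push on its bark edge, as hard forward as down and a good kilo or more in all, anywhere between the stop and the saw slot with the fingers clear of the slot. Finish still holding it like that, and leave the plane, the saw, the square and the piece already cut where they are.

Things in the scene. Friction and masses are not known exactly. Their poses are not given: they have to be found in the camera images.
- jig: Fixed crosscut jig on the bench: white melamine-faced base board, 270 (x) by 540 (y) by 18 mm thick; wood slides on it easily (friction about 0.3). Origin at the centre of its underside, on the bench; x points from the worker (robot) side towards the fence, y to the left along the fence, z up. Turned up to 0.15 rad on the bench.
- fence: Fixed wooden fence along the far side of the base, 30 mm thick (x) by 540 mm long (y) by 45 mm high, with an aluminium T-track 10 mm high on its left part. Origin in the middle of the foot of its front face (the face towards the robot), at base-top height, 75 mm beyond the jig's centre; axes as the jig's.
- slot (a point): The saw slot, a 3 mm gap through the fence and dark line across the base; this point is where it meets the foot of the fence's front face, at base-top height. The slot runs straight along the jig's x towards the robot.
- stop: Flip stop's carriage, dark steel block 30 x 40 x 26 mm with black clamp knob (top 48 mm above the track), fixed on the T-track left of the slot. Origin over the fence's front face, at track-top height (55 mm above the base), in the plane of the stop face: with the arm down, the strip's left end meets the arm at y = 0 of this frame, 10 to 28 mm before the fence. Axes as the jig's.
- stop_arm (a joint): Aluminium L-shaped arm, 22 mm wide in y, left of the stop face. Angle in rad: 0 = fully down at its limit, to 1.6; starts raised. Down: beam 12 mm thick runs from the hinge 42 mm towards the robot, 18 mm thick foot then hangs in front of the fence. Raised: foot points to the robot. Stays where left (0.06 N m): push the foot's outer face down near its end, then on towards the fence.
- stop_hinge (a point): On the arm's hinge line (along the fence), middle of the arm's 22 mm width: 14 mm beyond the fence's front face, 69 mm above the base. The beam's top is 6 mm above this when down. Fixed to the carriage.
- stop_toe (a point): Free end of the arm's foot, in its stop face (right side), moves with the arm: when down 64 mm below the hinge line and 33 mm nearer the robot, 5 mm above the base.
- strip: Loose dark walnut strip, 260 (its y) x 64 (x) x 34 mm, about 0.3 kg; lies on the base, askew up to 0.3 rad, clear of fence and stop. Origin at centre of its underside. +x edge: straight sawn back edge, roughly facing the fence. -x edge, facing the robot: bark edge, 8 mm upright lip at the foot (x = -32 mm), then a 45 degree bevel to the top at x = -6 mm. Bark sits up to 2 mm proud, not felt.
- strip_end (a point): Centre of the strip's square left (+y) end, 17 mm above its underside: this end goes to the stop.
- strip_back (a point): Centre of the strip's straight back edge face, 17 mm above its underside: this face goes to the fence.
- cut_piece: Bystander: a 150 mm piece of the same section already cut, on the bench beyond the jig. Origin at the centre of its underside.
- plane: Bystander: wooden smoothing plane, 240 x 72 x 30 mm (blade to 65 mm), on the bench left of the jig. Origin at the centre of its underside.
- square: Bystander: try square, wooden stock 110 mm, steel blade 140 mm, on the bench beyond the jig. Origin amid its underside.
- saw: Bystander: pull saw 640 mm long, lying on the bench right of the jig, blade away from the robot. Origin about the middle of its length, at bench height.

How it is judged:
By the outcome, as a careful person would: the job done as asked, in the order asked, and still so for the second after the job is handed in, while the arm keeps its last pose, push and grip.
It also fails if it takes over 61 s, if anything falls off the work surface, if the arm or the gripper's body presses on something with over 40 N, if the wrist force passes 120 N, or if a joint passes its speed limit or range.

## Working session

There is one attempt and no reset: what is moved stays moved. The work goes in short steps, Python scripts to look and compute and a tool call to move; the robot and the scene stay as the last step left them, time stands still between calls to the robot, and variables do not carry over. Pictures are saved under pics/ and viewed, at most 10 in all, crops included, and the job is handed in when it is done.

```bash
ls; mkdir -p pics
```

Run:
```python
from workcell import env
import cv2,json
for n in("top","side"):
    cv2.imwrite(f"pics/{n}0.png",env.snapshot(n)[:,:,::-1]); c=env.calibration(n); print(n,c)
    
s=env.observe(); print({k:s[k] for k in("time_s","tcp_pos","tool_rot","wrist_force","opening")})
```

```text
pics
workcell.py
top {'fx': 353.0956720250286, 'fy': 353.0956720250286, 'cx': 255.0544792443081, 'cy': 192.29605555429623, 'k1': -0.01094477190742552, 'R': array([[-0.01578303, -0.99947483,  0.02830125],
       [-0.99412657,  0.01265513, -0.1074812 ],
       [ 0.1070666 , -0.02983141, -0.99380422]]), 't': array([-0.01095062,  0.60612355,  1.21997035])}
side {'fx': 485.40386639729206, 'fy': 485.40386639729206, 'cx': 250.02710167632617, 'cy': 194.6391790625893, 'k1': -0.149458198501807, 'R': array([[-0.90853326, -0.41774446,  0.00754223],
       [-0.255573  ,  0.54137224, -0.80099847],
       [ 0.33052951, -0.72966134, -0.59861889]]), 't': array([0.53610471, 0.20866356, 1.7827998 ])}
{'time_s': 0.1, 'tcp_pos': array([ 0.21776141, -0.63823899,  0.24876078]), 'tool_rot': array([-1.02523018e-03,  9.86514732e-01,  1.63669205e-01, -1.51486006e-04]), 'wrist_force': array([-0.10118363,  0.17824634,  0.33269253]), 'opening': 0.08548970809372826}
```

View pics/top0.png

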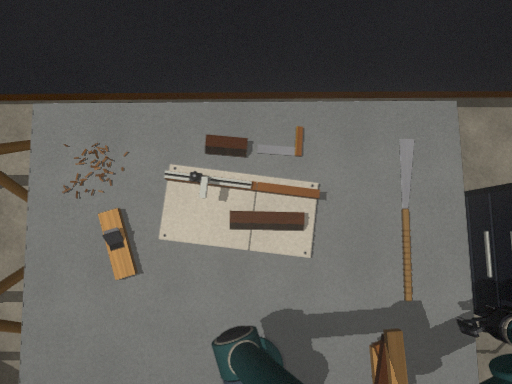

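View pics/side0.png

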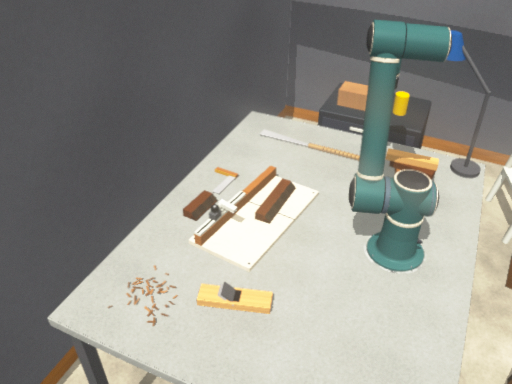

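Create h.py:
```python
import numpy as np,cv2
from workcell import env
def ray(n,u,v):
    c=env.calibration(n); K=np.array([[c['fx'],0,c['cx']],[0,c['fy'],c['cy']],[0,0,1.]])
    p=cv2.undistortPoints(np.array([[[u,v]]],float),K,np.array([c['k1'],0,0,0]))[0,0]
    R=np.array(c['R']);return -R.T@c['t'],R.T@np.array([p[0],p[1],1])
def on(n,u,v,z):
    o,d=ray(n,u,v);return o+d*(z-o[2])/d[2]
def proj(n,X):
    c=env.calibration(n);K=np.array([[c['fx'],0,c['cx']],[0,c['fy'],c['cy']],[0,0,1.]])
    return cv2.projectPoints(np.array([X],float),cv2.Rodrigues(np.array(c['R']))[0],np.array(c['t']),K,np.array([c['k1'],0,0,0]))[0][0,0]
def two(a,b):
    (o,d),(p,e)=ray("top",*a),ray("side",*b)
    s=np.linalg.lstsq(np.c_[d,-e],p-o,rcond=None)[0];A,B=o+d*s[0],p+e*s[1];return (A+B)/2,np.linalg.norm(A-B)
def crop(f,o,x,y,w,h,k):cv2.imwrite(o,cv2.resize(cv2.imread(f)[y:y+h,x:x+w],None,fx=k,fy=k,interpolation=cv2.INTER_CUBIC))
```

```bash
python3 -c "
from h import *
crop('pics/top0.png','pics/t1.png',150,155,180,110,4.4)
crop('pics/side0.png','pics/s1.png',180,155,150,115,5)"
```

```text
(no output)
```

View pics/t1.png

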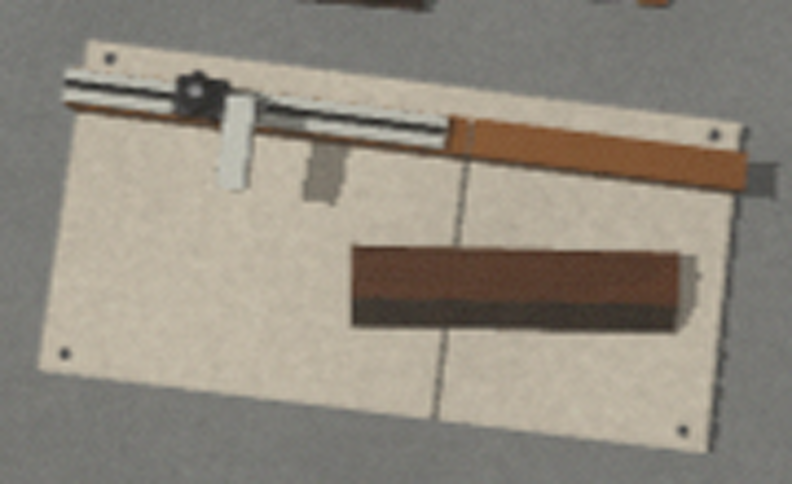

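View pics/s1.png

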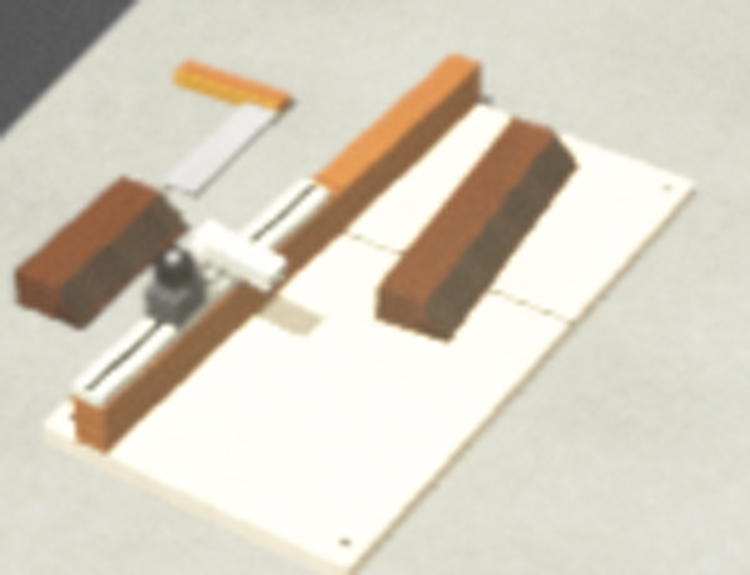

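The top crop shows the jig base corners at (88,40), (39,371), (709,452), (745,125), the slot line from (468,120) to (436,415), and the raised arm at (218–255, 95–190). The strip's back top edge runs (352,246)–(680,252), with its bark foot at (352,325)–(676,332). The side crop shows the same layout.

Run:
```python
from h import *
np.set_printoptions(precision=4,suppress=True)
T=lambda x,y,z:on("top",150+(x+.5)/4.4-.5,155+(y+.5)/4.4-.5,z)
S=lambda x,y,z:on("side",180+(x+.5)/5-.5,155+(y+.5)/5-.5,z)
FL,NL,NR,FR=[T(*p,.018) for p in((88,40),(39,371),(709,452),(745,125))]
print("sizes",*[np.linalg.norm(a-b) for a,b in((FL,NL),(NL,NR),(NR,FR),(FL,FR))])
C=(FL+NL+NR+FR)/4; d=(FL-FR)+(NL-NR); yaw=np.arctan2(-d[0],d[1]); print("C",C,"yaw",yaw)
ex=np.array([np.cos(yaw),np.sin(yaw),0]);ey=np.array([-np.sin(yaw),np.cos(yaw),0])
J=lambda X:np.array([(X-C)@ex,(X-C)@ey,X[2]])
print("side near-left,right,farleft",J(S(350,574,.018)),J(S(695,185,.018)),J(S(45,430,.018)))
for n,p in dict(sBackL=(352,246,.052),sBackR=(680,252,.052),footL=(352,325,.020),footR=(676,332,.020),slotN=(436,415,.018),slotF=(464,160,.018),
  armtipL=(218,190,.105),armtipR=(246,190,.105),armbackL=(227,96,.105),armbackR=(255,97,.105),carL=(176,80,.1),knob=(195,90,.12)).items(): print(n,T(*p),J(T(*p)))
for n,p in dict(sBackL=(387,288,.052),footL=(445,338,.018),footR=(577,165,.026),topR=(515,120,.052),toeR=(285,268,.08),toeL=(262,288,.08)).items(): print("side",n,S(*p),J(S(*p)))
P=lambda x,y:(150+(x+.5)/4.4-.5,155+(y+.5)/4.4-.5);Q=lambda x,y:(180+(x+.5)/5-.5,155+(y+.5)/5-.5)
for n,a,b in(("tipR",(246,190),(285,268)),("tipL",(218,190),(262,288)),("backL",(227,96),(190,225)),("backR",(255,97),(205,220)),("stripBL",(352,246),(387,288)),("stripBR",(680,252),(515,120)),("fenceEndFL",(66,102),(103,398))):
  X,e=two(P(*a),Q(*b));print(n,X,J(X),e)
```

```text
sizes 0.2704612302458183 0.5407625618298622 0.2675451918562845 0.5433254583205575
C [0.5434 0.0357 0.018 ] yaw -0.13877058050281507
side near-left,right,farleft [-0.1421  0.2757  0.018 ] [-0.1406 -0.2669  0.018 ] [0.1274 0.2748 0.018 ]
sBackL [0.5414 0.0702 0.052 ] [-0.0068  0.0339  0.052 ]
sBackR [ 0.533  -0.1892  0.052 ] [ 0.0207 -0.2242  0.052 ]
footL [0.4797 0.0721 0.02  ] [-0.0682  0.0272  0.02  ]
footR [ 0.4699 -0.1894  0.02  ] [-0.0417 -0.2331  0.02  ]
slotN [0.4068 0.0055 0.018 ] [-0.1311 -0.0488  0.018 ]
slotF [ 0.6123 -0.0202  0.018 ] [ 0.0759 -0.0458  0.018 ]
armtipL [0.5821 0.1686 0.105 ] [0.0199 0.137  0.105 ]
armtipR [0.5818 0.1476 0.105 ] [0.0226 0.1161 0.105 ]
armbackL [0.6538 0.1619 0.105 ] [0.0918 0.1403 0.105 ]
armbackR [0.6528 0.1407 0.105 ] [0.0938 0.1191 0.105 ]
carL [0.6674 0.2014 0.1   ] [0.0998 0.1812 0.1   ]
knob [0.6563 0.184  0.12  ] [0.0913 0.1625 0.12  ]
side sBackL [0.5299 0.0672 0.052 ] [-0.0177  0.0293  0.052 ]
side footL [0.4807 0.0657 0.018 ] [-0.0663  0.021   0.018 ]
side footR [ 0.4646 -0.1827  0.026 ] [-0.0479 -0.2273  0.026 ]
side topR [ 0.5241 -0.187   0.052 ] [ 0.0117 -0.2232  0.052 ]
side toeR [0.5965 0.1101 0.08  ] [0.0423 0.081  0.08  ]
side toeL [0.6016 0.1394 0.08  ] [0.0432 0.1107 0.08  ]
tipR [0.58   0.1463 0.1118] [0.0209 0.1146 0.1118] 0.002610992850784429
tipL [0.5839 0.1692 0.1073] [0.0217 0.1378 0.1073] 0.004353499466977006
backL [0.6498 0.1584 0.137 ] [0.0884 0.1362 0.137 ] 0.0019895225481048307
backR [0.6491 0.1382 0.1283] [0.0905 0.1162 0.1283] 0.00011170393600896483
stripBL [0.5359 0.0682 0.0515] [-0.012   0.0311  0.0515] 0.011802987333206953
stripBR [ 0.5296 -0.1912  0.0479] [ 0.0177 -0.2267  0.0479] 0.0075341678993303745
fenceEndFL [0.6552 0.2911 0.0704] [0.0754 0.2684 0.0704] 0.001414807326546809
```

Create rel.py:
```python
# usage: rel.py jx jy z pitch(rad, tool z tilts toward +jig x) [yaw extra] -> shift & rotvec in current tool axes (TCP target in jig coords)
import sys;from h import *
from scipy.spatial.transform import Rotation as Ro
C=np.array([.5434,.0357]);yaw=-.1388
def J2W(x,y,z):c,s=np.cos(yaw),np.sin(yaw);return np.array([C[0]+c*x-s*y,C[1]+s*x+c*y,z])
def W2J(X):c,s=np.cos(yaw),np.sin(yaw);d=np.array(X[:2])-C;return np.array([c*d[0]+s*d[1],-s*d[0]+c*d[1],X[2]])
def cur():
    s=env.observe();q=s['tool_rot'];return s,Ro.from_quat([q[1],q[2],q[3],q[0]])
if __name__=="__main__":
    np.set_printoptions(precision=4,suppress=True)
    jx,jy,z,p=map(float,sys.argv[1:5]);e=float(sys.argv[5]) if len(sys.argv)>5 else 0
    s,R=cur()
    T=Ro.from_euler('z',yaw+e)*Ro.from_euler('y',-p)*Ro.from_euler('x',np.pi)
    print("now jig",W2J(s['tcp_pos']),"toolz",R.as_matrix()[:,2],"F jig",Ro.from_euler('z',-yaw).apply(s['wrist_force']),"t",s['time_s'])
    print("d",R.inv().apply(J2W(jx,jy,z)-s['tcp_pos']),"rv",(R.inv()*T).as_rotvec(),"targetz",T.as_matrix()[:,2])
```

```bash
python3 rel.py .022 .124 .20 0; python3 rel.py .022 .124 .16 .785
```

```text
now jig [-0.2293 -0.7125  0.2488] toolz [-0.0006  0.002  -1.    ] F jig [-0.1249  0.1625  0.3327] t 0.1
d [ 0.6014 -0.6333  0.0501] rv [-0.002   0.0004  0.4676] targetz [-0. -0. -1.]
now jig [-0.2293 -0.7125  0.2488] toolz [-0.0006  0.002  -1.    ] F jig [-0.1249  0.1625  0.3327] t 0.1
d [ 0.6014 -0.6333  0.0901] rv [-0.1854  0.7708  0.4424] targetz [ 0.7    -0.0978 -0.7074]
```

Call:
inch_along(
  plan=[
    {"trans": [0.04,-0.04,0],"r": [0,0,0.06]},
    {"trans": [0.08,-0.085,0],"r": [0,0,0.12]},
    {"trans": [0.12,-0.13,0],"r": [0,0,0.18]},
    {"trans": [0.16,-0.17,0],"r": [0,0,0.24]},
    {"trans": [0.2,-0.21,0],"r": [0,0,0.3]},
    {"trans": [0.24,-0.255,0],"r": [0,0,0.36]},
    {"trans": [0.28,-0.295,0],"r": [0,0,0.42]},
    {"trans": [0.32,-0.34,0],"r": [0,0,0.4676]},
  ],
  finger_gap=0,
)

```text
time_s: 1.1
tcp_pos: [0.4113, -0.212, 0.2498]
tool_rot: [0.0, 0.998, -0.07, 0.0]
wrist_force: [1.1, -1.2, 0.1]
opening: -0.0002
gripper_force: 0.0
```

```bash
python3 rel.py .022 .124 .20 0
```

```text
now jig [-0.0965 -0.2636  0.2498] toolz [ 0.0001 -0.     -1.    ] F jig [ 1.2176 -1.0098  0.1208] t 1.1
d [ 0.1176 -0.3878  0.0498] rv [-0.     -0.0001 -0.0023] targetz [-0. -0. -1.]
```

Call:
inch_along(
  plan=[
    {"trans": [0.015,-0.05,0]},
    {"trans": [0.03,-0.1,0]},
    {"trans": [0.05,-0.16,0]},
    {"trans": [0.065,-0.22,0]},
    {"trans": [0.085,-0.28,0.01]},
    {"trans": [0.1,-0.34,0.02]},
    {"trans": [0.115,-0.38,0.03]},
    {"trans": [0.115,-0.38,0.045]},
  ],
)

```text
time_s: 2.1
tcp_pos: [0.5785, 0.1496, 0.2043]
tool_rot: [-0.0, 0.998, -0.067, 0.0]
wrist_force: [-1.3, -0.9, -0.4]
opening: -0.0002
gripper_force: 0.0
```

Call:
inch_along(
  plan=[
    {},
    {},
  ],
)

```text
time_s: 2.35
tcp_pos: [0.577, 0.1455, 0.205]
tool_rot: [0.0, 0.998, -0.07, -0.0]
wrist_force: [-0.6, -0.3, -0.3]
opening: -0.0002
gripper_force: 0.0
```

```bash
python3 rel.py .022 .124 .165 0
```

```text
now jig [0.0181 0.1134 0.205 ] toolz [-0.0006 -0.0004 -1.    ] F jig [-0.5957 -0.4312 -0.2723] t 2.35
d [ 0.0039 -0.0106  0.04  ] rv [ 0.0005  0.0005 -0.0013] targetz [-0. -0. -1.]
```

Now descend: first to just above the foot, then press down slowly to tip z ≈ 0.05.

Call:
inch_along(
  plan=[
    {"trans": [0.004,-0.0105,0.02]},
    {"trans": [0.004,-0.0105,0.04]},
    {"trans": [0.004,-0.0105,0.05]},
    {"trans": [0.004,-0.0105,0.06]},
    {"trans": [0.004,-0.0105,0.07]},
    {"trans": [0.004,-0.0105,0.08]},
    {"trans": [0.004,-0.0105,0.09]},
    {"trans": [0.004,-0.0105,0.1]},
  ],
)

```text
time_s: 3.35
tcp_pos: [0.5823, 0.1566, 0.1041]
tool_rot: [0.0, 0.998, -0.069, -0.001]
wrist_force: [-3.1, 0.3, 0.2]
opening: -0.0001
gripper_force: 1.4
```

Call:
inch_along(
  plan=[
    {"trans": [0,0,0.01]},
    {"trans": [0,0,0.02]},
    {"trans": [0,0,0.03]},
    {"trans": [0,0,0.036]},
    {"trans": [0,0,0.036]},
  ],
)

```text
time_s: 3.98
tcp_pos: [0.5827, 0.1564, 0.0683]
tool_rot: [0.0, 0.998, -0.069, -0.0]
wrist_force: [0.5, 0.3, -0.3]
opening: 0.0002
gripper_force: 0.0
```

```bash
python3 rel.py .036 .124 .069 0
```

```text
now jig [0.0222 0.125  0.0683] toolz [-0.0008 -0.0003 -1.    ] F jig [ 0.4297  0.318  -0.3266] t 3.975
d [ 0.0138  0.001  -0.0008] rv [0.0004 0.0008 0.    ] targetz [-0. -0. -1.]
```

Call:
inch_along(
  plan=[
    {"trans": [0.004,0,0]},
    {"trans": [0.008,0,0]},
    {"trans": [0.012,0,0]},
    {"trans": [0.012,0,0]},
  ],
)

```text
time_s: 4.47
tcp_pos: [0.595, 0.1548, 0.0689]
tool_rot: [0.0, 0.998, -0.069, -0.0]
wrist_force: [-1.8, 0.3, -0.8]
opening: 0.0001
gripper_force: 0.9
```

Call:
inch_along(
  plan=[
    {"trans": [0.002,0,0]},
    {"trans": [0.002,0,0]},
  ],
)

```text
time_s: 4.72
tcp_pos: [0.5952, 0.1548, 0.0685]
tool_rot: [0.0, 0.998, -0.069, -0.002]
wrist_force: [-5.7, 1.0, 0.8]
opening: 0.0003
gripper_force: 0.0
```

```bash
python3 rel.py .036 .124 .069 0;python3 -c "
from h import *
for n in('top','side'): cv2.imwrite(f'pics/{n}2.png',env.snapshot(n)[:,:,::-1])
a=cv2.resize(cv2.imread('pics/top2.png')[155:265,150:330],None,fx=4.4,fy=4.4);b=cv2.imread('pics/side2.png')[155:270,180:330]
cv2.imwrite('pics/s3.png',cv2.resize(b,None,fx=5,fy=5))"
```

```text
now jig [0.0348 0.1251 0.0685] toolz [-0.0035 -0.     -1.    ] F jig [-5.7732  0.2007  0.7625] t 4.725
d [ 0.0012  0.0011 -0.0005] rv [ 0.0005  0.0035 -0.0001] targetz [-0. -0. -1.]
```

View pics/s3.png

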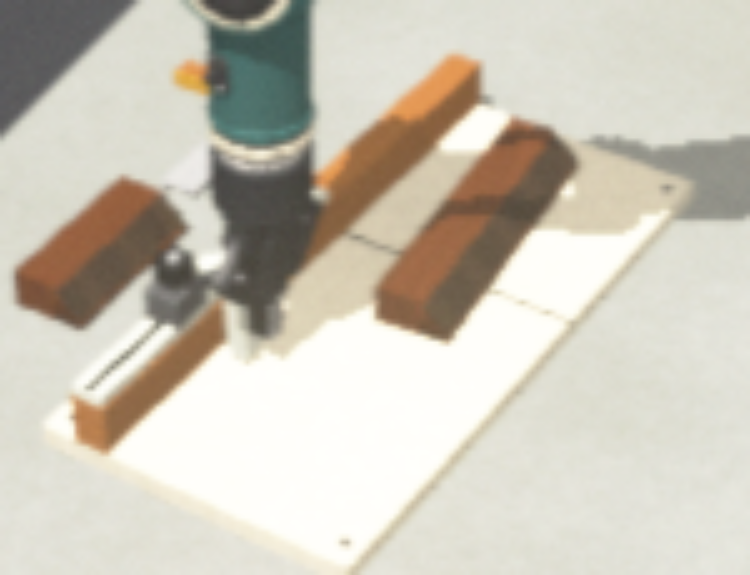

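The arm hangs fully down: the force rose to 5.7 N without travel, and the finger face is at jig x ≈ 0.046. Next I retreat and go behind the strip's bark edge with the fingers open.

Call:
inch_along(
  plan=[
    {"trans": [-0.03,0,0]},
    {"trans": [-0.06,0,-0.02]},
    {"trans": [-0.08,0.03,-0.05]},
    {"trans": [-0.1,0.09,-0.05]},
    {"trans": [-0.12,0.15,-0.05]},
    {"trans": [-0.135,0.21,-0.05]},
    {"trans": [-0.137,0.226,-0.03]},
    {"trans": [-0.137,0.226,0]},
  ],
  finger_gap=0.085,
)

```text
time_s: 5.82
tcp_pos: [0.4324, -0.0526, 0.0707]
tool_rot: [0.001, 0.997, -0.071, 0.004]
wrist_force: [0.1, -0.6, -0.6]
opening: 0.0844
gripper_force: 0.0
```

Call:
inch_along(
  plan=[
    {"trans": [0,0,0.01]},
    {"trans": [0,0,0.02]},
    {"trans": [0,0,0.02]},
  ],
)

```text
time_s: 6.2
tcp_pos: [0.4301, -0.05, 0.0489]
tool_rot: [0.0, 0.998, -0.069, -0.0]
wrist_force: [0.2, -0.1, 0.2]
opening: 0.0851
gripper_force: 0.0
```

```bash
python3 rel.py -.10 -.10 .041 0; python3 -c "
from h import *
for n in('top','side'): cv2.imwrite(f'pics/{n}4.png',env.snapshot(n)[:,:,::-1])
crop('pics/side4.png','pics/s5.png',190,130,160,120,5)"
```

```text
now jig [-0.1004 -0.1005  0.0489] toolz [-0.0002 -0.     -1.    ] F jig [ 0.2053 -0.0645  0.2151] t 6.2
d [ 0.0004 -0.0005  0.0079] rv [0.     0.0002 0.0008] targetz [-0. -0. -1.]
```

View pics/s5.png

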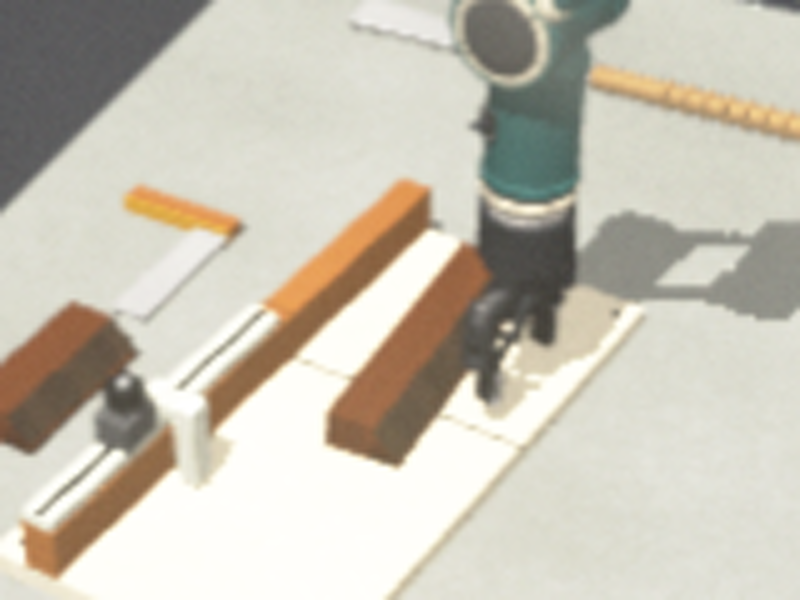

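The stop arm hangs vertically (foot at about (190,440)), and the open fingers stand clear behind the bark edge. Descend gently.

Call:
inch_along(
  plan=[
    {"trans": [0,0,0.004]},
    {"trans": [0,0,0.008]},
    {"trans": [0,0,0.01]},
    {"trans": [0,0,0.01]},
  ],
)

```text
time_s: 6.8
tcp_pos: [0.4296, -0.0502, 0.0387]
tool_rot: [-0.0, 0.998, -0.069, -0.0]
wrist_force: [0.4, 0.0, 0.1]
opening: 0.0849
gripper_force: 0.0
```

Call:
inch_along(
  plan=[
    {"trans": [0,0,0.003]},
    {"trans": [0,0,0.006]},
    {"trans": [0,0,0.006]},
  ],
)

```text
time_s: 7.18
tcp_pos: [0.4295, -0.0502, 0.0326]
tool_rot: [-0.0, 0.998, -0.069, -0.0]
wrist_force: [-0.8, -0.4, 0.4]
opening: 0.0851
gripper_force: 0.0
```

Call:
inch_along(
  plan=[
    {"trans": [0,0,0.005]},
    {"trans": [0.01,0,0.005]},
    {"trans": [0.02,0,0.005]},
    {"trans": [0.03,0,0.005]},
    {"trans": [0.04,0,0.005]},
    {"trans": [0.05,0,0.005]},
    {"trans": [0.06,0,0.005]},
    {"trans": [0.068,0,0.005]},
  ],
)

```text
time_s: 8.18
tcp_pos: [0.4978, -0.0598, 0.0279]
tool_rot: [0.0, 0.998, -0.069, -0.0]
wrist_force: [-1.3, -0.0, -0.1]
opening: 0.0849
gripper_force: 0.5
```

Call:
inch_along(
  plan=[
    {"trans": [0.008,0,0]},
    {"trans": [0.015,0,0]},
    {"trans": [0.022,0,0]},
    {"trans": [0.026,0,0]},
    {"trans": [0.028,0,0]},
  ],
)

```text
time_s: 8.8
tcp_pos: [0.5251, -0.0636, 0.028]
tool_rot: [-0.0, 0.998, -0.069, -0.0]
wrist_force: [-1.2, 0.1, -0.4]
opening: 0.0852
gripper_force: 0.6
```

```bash
python3 rel.py 0 -.10 .027 0;python3 -c "
from h import *
cv2.imwrite('pics/top6.png',env.snapshot('top')[:,:,::-1])
crop('pics/top6.png','pics/t7.png',150,155,180,110,4.4)"
```

```text
now jig [-0.0044 -0.1008  0.028 ] toolz [-0.0001  0.     -1.    ] F jig [-1.1536 -0.0733 -0.4031] t 8.8
d [ 0.0044 -0.0008  0.001 ] rv [-0.      0.0001 -0.    ] targetz [-0. -0. -1.]
```

View pics/t7.png

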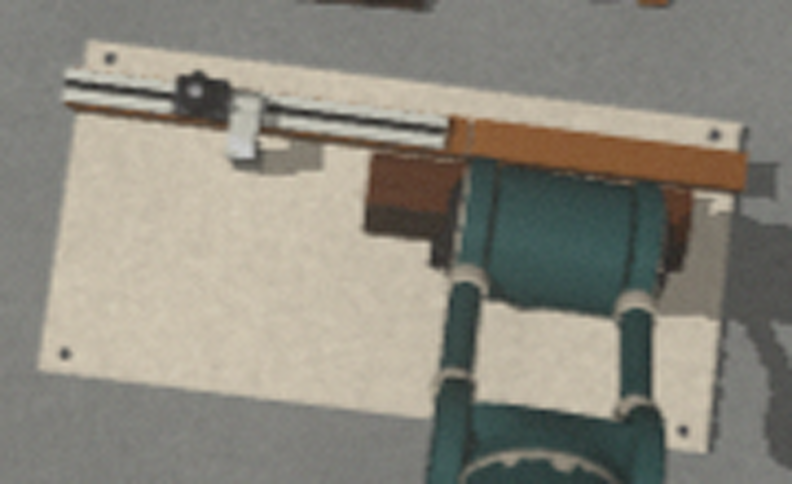

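The strip now lies along the fence, a few mm short, with its left end at crop (367,155–235). Push on to contact.

Call:
inch_along(
  plan=[
    {"trans": [0.002,0,0]},
    {"trans": [0.004,0,0]},
    {"trans": [0.004,0,0]},
  ],
)

```text
time_s: 9.22
tcp_pos: [0.5291, -0.0641, 0.028]
tool_rot: [0.0, 0.998, -0.069, 0.0]
wrist_force: [-0.2, -0.1, 0.5]
opening: 0.085
gripper_force: 0.1
```

Call:
inch_along(
  plan=[
    {"trans": [0.002,0,0]},
    {"trans": [0.002,0,0]},
  ],
)

```text
time_s: 9.48
tcp_pos: [0.5301, -0.0642, 0.0278]
tool_rot: [-0.0, 0.998, -0.069, -0.001]
wrist_force: [-4.3, 0.9, 1.8]
opening: 0.0851
gripper_force: 1.7
```

```bash
python3 rel.py 0 -.10 .027 0
```

```text
now jig [ 0.0007 -0.1008  0.0278] toolz [-0.0016  0.0003 -1.    ] F jig [-4.4052  0.3279  1.8257] t 9.475
d [-0.0007 -0.0008  0.0008] rv [-0.0001  0.0016 -0.0002] targetz [-0. -0. -1.]
```

Call:
inch_along(
  plan=[
    {"trans": [-0.03,0,0]},
    {"trans": [-0.05,0,0]},
    {"trans": [-0.05,0,-0.06]},
    {"trans": [-0.02,0.04,-0.09]},
    {"trans": [0.01,0.09,-0.09]},
    {"trans": [0.035,0.14,-0.09]},
    {"trans": [0.046,0.165,-0.09]},
    {"trans": [0.046,0.165,-0.09]},
  ],
  finger_gap=0,
)

```text
time_s: 10.48
tcp_pos: [0.554, -0.2357, 0.1179]
tool_rot: [0.0, 0.998, -0.071, 0.0]
wrist_force: [0.8, 0.1, 0.6]
opening: 0.0003
gripper_force: 0.0
```

```bash
python3 rel.py .047 -.265 .047 0;python3 - <<'E'
from h import *
import rel
T=lambda x,y,z:on("top",150+(x+.5)/4.4-.5,155+(y+.5)/4.4-.5,z)
print(rel.W2J(T(370,153,.052)),rel.W2J(T(364,232,.02)))
E
```

```text
now jig [ 0.0481 -0.2673  0.1179] toolz [ 0.0006 -0.0001 -1.    ] F jig [0.8144 0.1852 0.6344] t 10.475
d [-0.0011 -0.0023  0.0709] rv [ 0.     -0.0006 -0.0024] targetz [-0. -0. -1.]
[0.06819424 0.02938649 0.052     ] [0.00730686 0.02737514 0.02      ]
```

Call:
inch_along(
  plan=[
    {"trans": [0,0,0.03]},
    {"trans": [0,0,0.06]},
    {"trans": [0,0,0.07]},
    {"trans": [0,-0.01,0.07]},
    {"trans": [0,-0.02,0.07]},
    {"trans": [0,-0.03,0.07]},
    {"trans": [0,-0.04,0.07]},
    {"trans": [0,-0.05,0.07]},
  ],
)

```text
time_s: 11.48
tcp_pos: [0.561, -0.1841, 0.0486]
tool_rot: [0.0, 0.998, -0.069, 0.001]
wrist_force: [0.2, -1.5, 0.1]
opening: -0.0001
gripper_force: 0.6
```

Call:
inch_along(
  plan=[
    {"trans": [0,-0.01,0]},
    {"trans": [0,-0.02,0]},
    {"trans": [0,-0.03,0]},
    {"trans": [0,-0.04,0]},
    {"trans": [0,-0.047,0]},
    {"trans": [0,-0.05,0]},
  ],
)

```text
time_s: 12.22
tcp_pos: [0.5674, -0.1346, 0.0479]
tool_rot: [-0.0, 0.998, -0.069, -0.0]
wrist_force: [-0.7, -0.6, 0.4]
opening: 0.0001
gripper_force: 0.5
```

```bash
python3 rel.py .047 -.158 .047 0; python3 -c "
from h import *
cv2.imwrite('pics/top8.png',env.snapshot('top')[:,:,::-1])
crop('pics/top8.png','pics/t9.png',150,155,180,110,4.4)"
```

```text
now jig [ 0.0473 -0.1653  0.0479] toolz [-0.0002  0.0001 -1.    ] F jig [-0.6605 -0.6518  0.3843] t 12.225
d [-0.0003 -0.0073  0.0009] rv [-0.      0.0002  0.0005] targetz [-0. -0. -1.]
```

View pics/t9.png

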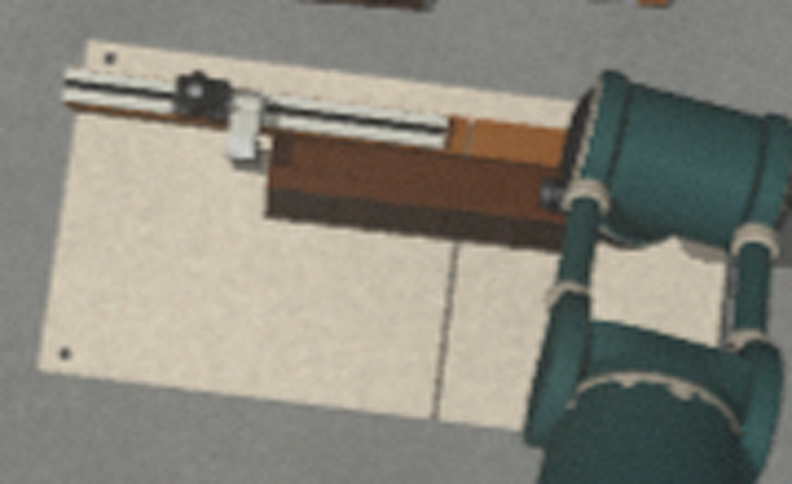

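The strip runs parallel along the fence, its left end (267,150–215) a few mm short of the arm (≈258). I continue in small steps until the force rises.

Call:
inch_along(
  plan=[
    {"trans": [0,-0.002,0]},
    {"trans": [0,-0.004,0]},
    {"trans": [0,-0.004,0]},
  ],
)

```text
time_s: 12.65
tcp_pos: [0.5679, -0.131, 0.0479]
tool_rot: [-0.0, 0.998, -0.069, -0.0]
wrist_force: [0.2, -0.6, 0.3]
opening: -0.0
gripper_force: 0.0
```

Call:
inch_along(
  plan=[
    {"trans": [0,-0.002,0]},
    {"trans": [0,-0.002,0]},
  ],
)

```text
time_s: 12.9
tcp_pos: [0.5682, -0.1291, 0.0479]
tool_rot: [-0.0, 0.998, -0.069, -0.0]
wrist_force: [0.2, -0.3, 0.9]
opening: -0.0001
gripper_force: 0.1
```

Call:
inch_along(
  plan=[
    {"trans": [0,-0.002,0]},
    {"trans": [0,-0.002,0]},
  ],
)

```text
time_s: 13.15
tcp_pos: [0.5685, -0.1272, 0.048]
tool_rot: [0.0, 0.998, -0.069, -0.0]
wrist_force: [0.5, -1.5, -0.6]
opening: -0.0003
gripper_force: 0.5
```

Call:
inch_along(
  plan=[
    {"trans": [0,-0.002,0]},
    {"trans": [0,-0.002,0]},
  ],
)

```text
time_s: 13.4
tcp_pos: [0.5685, -0.1268, 0.048]
tool_rot: [0.001, 0.998, -0.069, -0.0]
wrist_force: [-1.5, -7.6, -0.7]
opening: 0.0
gripper_force: 3.9
```

Call:
inch_along(
  plan=[
    {"trans": [0,-0.002,0]},
    {"trans": [0,-0.002,0]},
  ],
)

```text
time_s: 13.65
tcp_pos: [0.5686, -0.1266, 0.0481]
tool_rot: [0.003, 0.998, -0.069, -0.0]
wrist_force: [-4.3, -14.8, -1.1]
opening: 0.0001
gripper_force: 7.1
```

```bash
python3 rel.py .047 -.158 .047 0
```

```text
now jig [ 0.0474 -0.1573  0.0481] toolz [-0.0006 -0.0054 -1.    ] F jig [ -2.2174 -15.2099  -1.1107] t 13.65
d [-0.0004  0.0007  0.0011] rv [ 0.0055 -0.0001  0.0017] targetz [-0. -0. -1.]
```

The stop is reached (force 7.6 N, then 15 N, with no travel). Back off, lift, tilt, and go to the standoff.

Call:
inch_along(
  plan=[
    {"trans": [0,0.015,0]},
    {"trans": [0,0.03,0]},
    {"trans": [0,0.03,-0.05]},
    {"trans": [-0.03,0.02,-0.1]},
    {"trans": [-0.07,-0.02,-0.1]},
    {"trans": [-0.1,-0.07,-0.1]},
    {"trans": [-0.11,-0.13,-0.1]},
    {"trans": [-0.11,-0.19,-0.1]},
  ],
)

```text
time_s: 14.65
tcp_pos: [0.4857, 0.0815, 0.1484]
tool_rot: [-0.0, 0.998, -0.07, 0.0]
wrist_force: [0.6, -0.4, -0.4]
opening: -0.0002
gripper_force: 0.0
```

```bash
python3 rel.py -.035 .035 .098 .785
```

```text
now jig [-0.0635  0.0374  0.1484] toolz [ 0.0009  0.0006 -1.    ] F jig [ 0.6833 -0.3414 -0.3582] t 14.65
d [0.0284 0.0024 0.0504] rv [-0.0002  0.7842 -0.0013] targetz [ 0.7    -0.0978 -0.7074]
```

Call:
inch_along(
  plan=[
    {"trans": [0,0.002,0],"r": [0,0.16,0]},
    {"trans": [0,0.002,0],"r": [0,0.32,0]},
    {"trans": [0,0.002,0],"r": [0,0.48,0]},
    {"trans": [0,0.002,0],"r": [0,0.64,0]},
    {"trans": [0,0.002,0.01],"r": [0,0.784,0]},
    {"trans": [0.014,0.002,0.03],"r": [0,0.784,0]},
    {"trans": [0.027,0.002,0.05],"r": [0,0.784,0]},
    {"trans": [0.027,0.002,0.05],"r": [0,0.784,0]},
  ],
)

```text
time_s: 15.65
tcp_pos: [0.5081, 0.0462, 0.1291]
tool_rot: [0.005, 0.932, -0.053, 0.358]
wrist_force: [0.2, 0.2, 0.6]
opening: -0.0
gripper_force: 0.0
```

```bash
python3 rel.py .005 .035 .058 .785;python3 -c "
from h import *
cv2.imwrite('pics/side10.png',env.snapshot('side')[:,:,::-1])
crop('pics/side10.png','pics/s11.png',180,130,150,115,5)"
```

```text
now jig [-0.0364  0.0055  0.1291] toolz [ 0.6674 -0.0483 -0.7432] F jig [0.1296 0.2628 0.5656] t 15.65
d [-0.0165 -0.026   0.0818] rv [-0.0447  0.0529  0.0062] targetz [ 0.7    -0.0978 -0.7074]
```

View pics/s11.png

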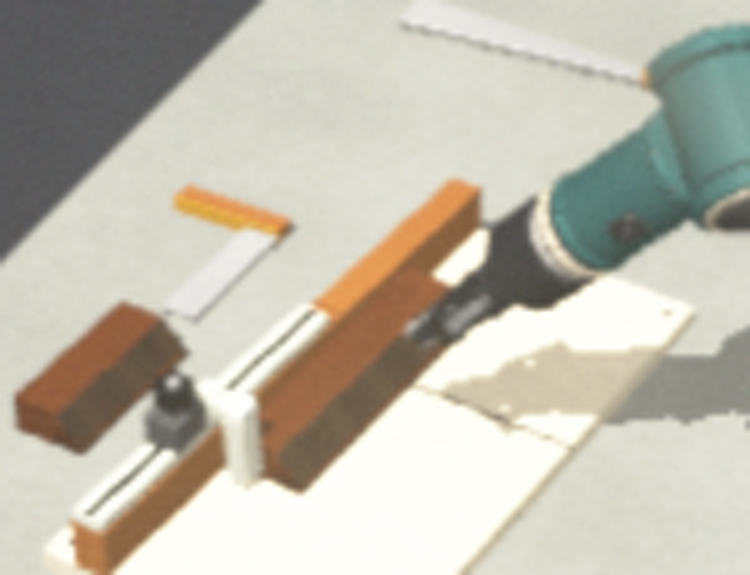

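The strip touches the stop and lies on the fence; the tool is tilted but still lagging (y 0.0055, not 0.035). Checking the joints.

Call:
inch_along(
  plan=[
    {},
    {},
  ],
  quiet=true,
)

```text
ok
```

```bash
python3 rel.py -.01 .035 .073 .785; python3 -c "
from h import *
print(np.round(env.observe()['qpos'],3))"
```

```text
now jig [-0.0369  0.0066  0.1298] toolz [ 0.6687 -0.0466 -0.742 ] F jig [ 0.8593 -0.4747 -0.0595] t 15.95
d [-0.0178 -0.0257  0.0615] rv [-0.0466  0.0513  0.0075] targetz [ 0.7    -0.0978 -0.7074]
[ 0.13  -0.263  2.549 -0.798  0.187  2.551]
```

Joint 6 is at its limit: the arm is folded with the wrist near singular at a 45° tilt. I use a smaller tilt of 0.4 rad; the far fingertip edge bears on the bevel, and I set the force direction by position.

```bash
python3 rel.py -.03 .035 .105 .4
```

```text
now jig [-0.0369  0.0066  0.1298] toolz [ 0.6687 -0.0466 -0.742 ] F jig [ 0.8593 -0.4747 -0.0595] t 15.95
d [-0.0112 -0.0274  0.0244] rv [-0.0445 -0.3337  0.0164] targetz [ 0.3857 -0.0539 -0.9211]
```

Call:
inch_along(
  plan=[
    {"trans": [0,0,-0.01],"r": [-0.01,-0.1,0]},
    {"trans": [0,0,-0.01],"r": [-0.02,-0.2,0]},
    {"trans": [0,0,-0.01],"r": [-0.03,-0.3,0.01]},
    {"trans": [0,0,-0.01],"r": [-0.044,-0.334,0.016]},
    {"trans": [0,0,-0.01],"r": [-0.044,-0.334,0.016]},
  ],
  quiet=true,
)

```text
ok
```

```bash
python3 rel.py -.03 .035 .105 .4; python3 -c "
from h import *
print(np.round(env.observe()['qpos'],3))"
```

```text
now jig [-0.0426  0.0065  0.1378] toolz [ 0.3864 -0.0532 -0.9208] F jig [ 0.3866  0.8856 -0.8746] t 16.575
d [-0.0011 -0.0285  0.0351] rv [-0.0008 -0.0006  0.0007] targetz [ 0.3857 -0.0539 -0.9211]
[ 0.107 -0.178  2.336 -0.168  0.6    1.936]
```

Call:
inch_along(
  plan=[
    {"trans": [0,-0.014,0.01]},
    {"trans": [-0.001,-0.0285,0.025]},
    {"trans": [-0.001,-0.0285,0.035]},
    {"trans": [-0.001,-0.0285,0.035]},
  ],
  quiet=true,
)

```text
ok
```

```bash
python3 rel.py -.005 .035 .064 .4;python3 rel.py .0065 .035 .0522 .4; python3 -c "
from h import *
print(np.round(env.observe()['qpos'],3))"
```

```text
now jig [-0.0319  0.034   0.1029] toolz [ 0.3827 -0.054  -0.9223] F jig [-0.0705 -0.3113  0.1016] t 17.075
d [ 0.0098 -0.001   0.0463] rv [0.0005 0.0032 0.0011] targetz [ 0.3857 -0.0539 -0.9211]
now jig [-0.0319  0.034   0.1029] toolz [ 0.3827 -0.054  -0.9223] F jig [-0.0705 -0.3113  0.1016] t 17.075
d [ 0.0158 -0.001   0.0617] rv [0.0005 0.0032 0.0011] targetz [ 0.3857 -0.0539 -0.9211]
[ 0.168 -0.078  2.326 -0.236  0.526  2.059]
```

Call:
inch_along(
  plan=[
    {"trans": [0.004,0,0.015]},
    {"trans": [0.007,-0.001,0.03]},
    {"trans": [0.0098,-0.001,0.0463],"r": [0,0.003,0]},
    {"trans": [0.0117,-0.001,0.051],"r": [0,0.003,0]},
    {"trans": [0.0136,-0.001,0.056],"r": [0,0.003,0]},
    {"trans": [0.0144,-0.001,0.058],"r": [0,0.003,0]},
    {"trans": [0.0144,-0.001,0.058],"r": [0,0.003,0]},
  ],
)

```text
time_s: 17.95
tcp_pos: [0.5535, 0.0701, 0.0567]
tool_rot: [0.014, 0.977, -0.068, 0.199]
wrist_force: [0.3, -0.2, 0.3]
opening: 0.0
gripper_force: 0.0
```

```bash
python3 rel.py .0065 .035 .0522 .4
```

```text
now jig [0.0052 0.0355 0.0567] toolz [ 0.388  -0.0539 -0.9201] F jig [ 0.328  -0.1413  0.2824] t 17.95
d [-0.0006  0.0005  0.0047] rv [-0.0003 -0.0025  0.0001] targetz [ 0.3857 -0.0539 -0.9211]
```

Call:
inch_along(
  plan=[
    {"trans": [0.0007,0,0.0019]},
    {"trans": [0.0014,0,0.0037]},
    {"trans": [0.0014,0,0.0037]},
  ],
)

```text
time_s: 18.32
tcp_pos: [0.556, 0.0698, 0.0535]
tool_rot: [0.014, 0.978, -0.068, 0.199]
wrist_force: [0.2, -0.4, 0.2]
opening: 0.0001
gripper_force: 0.0
```

```bash
python3 rel.py .0065 .035 .0522 .4
```

```text
now jig [0.0078 0.0355 0.0535] toolz [ 0.3875 -0.054  -0.9203] F jig [ 0.2547 -0.3267  0.2326] t 18.325
d [-0.0017  0.0005  0.0007] rv [-0.0002 -0.002   0.0002] targetz [ 0.3857 -0.0539 -0.9211]
```

Call:
inch_along(
  plan=[
    {"trans": [0.0007,0,0.0019]},
    {"trans": [0.0007,0,0.0019]},
  ],
  only="force",
)

```text
wrist_force: [-1.6, -0.3, 4.2]
gripper_force: 2.2
```

Call:
inch_along(
  plan=[
    {"trans": [0.0007,0,0.0019]},
    {"trans": [0.0007,0,0.0019]},
  ],
  only="force",
)

```text
wrist_force: [-16.4, 1.4, 23.9]
gripper_force: 13.9
```

Call:
inch_along(
  plan=[
    {"trans": [0.0004,0,0.001]},
    {"trans": [0.0004,0,0.001]},
  ],
  only="force",
)

```text
wrist_force: [-25.5, 3.3, 34.1]
gripper_force: 20.9
```

```bash
python3 rel.py .0065 .035 .0522 .4
```

```text
now jig [0.0109 0.0357 0.0525] toolz [ 0.3878 -0.0546 -0.9201] F jig [-25.7049  -0.2191  34.1033] t 19.075
d [-0.0042  0.0007 -0.0014] rv [ 0.0004 -0.0025 -0.0004] targetz [ 0.3857 -0.0539 -0.9211]
```

Call:
inch_along(
  plan=[
    {"trans": [-0.0002,0,-0.0008]},
    {"trans": [-0.0002,0,-0.0008]},
    {"trans": [-0.0002,0,-0.0008]},
  ],
  only="force",
)

```text
wrist_force: [-17.6, 1.4, 25.1]
gripper_force: 15.1
```

Call:
inch_along(
  plan=[
    {"trans": [0.0002,0,-0.0005]},
    {"trans": [0.0002,0,-0.0005]},
    {"trans": [0.0002,0,-0.0005]},
  ],
  only="force",
)

```text
wrist_force: [-14.4, 1.7, 20.5]
gripper_force: 12.3
```

```bash
python3 rel.py .0065 .035 .0522 .4
```

```text
now jig [0.0107 0.0357 0.0527] toolz [ 0.3882 -0.0542 -0.92  ] F jig [-14.5441  -0.3222  20.5365] t 19.825
d [-0.0041  0.0007 -0.0012] rv [-0.     -0.0027 -0.0001] targetz [ 0.3857 -0.0539 -0.9211]
```

Call:
inch_along(
  plan=[
    {"trans": [0.0008,0,-0.0004]},
    {"trans": [0.0008,0,-0.0004]},
    {"trans": [0.0008,0,-0.0004]},
  ],
  only="force",
)

```text
wrist_force: [-12.9, 2.1, 16.9]
gripper_force: 11.3
```

```bash
python3 rel.py .0065 .035 .0522 .4
```

```text
now jig [0.0107 0.0357 0.0528] toolz [ 0.387  -0.0542 -0.9205] F jig [-13.1088   0.3267  16.9108] t 20.2
d [-0.0041  0.0007 -0.0011] rv [ 0.0001 -0.0015 -0.    ] targetz [ 0.3857 -0.0539 -0.9211]
```

Call:
inch_along(
  plan=[
    {"trans": [0.001,0,-0.0002]},
    {"trans": [0.001,0,-0.0002]},
    {"trans": [0.001,0,-0.0002]},
  ],
  only="force",
)

```text
wrist_force: [-15.3, 4.7, 17.7]
gripper_force: 11.8
```

```bash
python3 rel.py .0065 .035 .0522 .4
```

```text
now jig [0.0108 0.0356 0.0528] toolz [ 0.3857 -0.0542 -0.921 ] F jig [-15.7988   2.5058  17.7052] t 20.575
d [-0.0042  0.0006 -0.0011] rv [ 0.0003 -0.0001 -0.    ] targetz [ 0.3857 -0.0539 -0.9211]
```

Call:
inch_along(
  plan=[
    {},
    {},
    {},
    {},
  ],
  only="force",
)

```text
wrist_force: [-14.3, 3.0, 17.4]
gripper_force: 11.8
```

Call:
inch_along(
  plan=[
    {"trans": [0.0006,-0.0006,-0.0004]},
    {"trans": [0.0006,-0.0006,-0.0004]},
    {"trans": [0.0006,-0.0006,-0.0004]},
    {"trans": [0.0006,-0.0006,-0.0004]},
  ],
  only="force",
)

```text
wrist_force: [-14.7, 1.2, 15.3]
gripper_force: 10.4
```

```bash
python3 rel.py .0065 .035 .0522 .4; python3 -c "
from h import *
cv2.imwrite('pics/side12.png',env.snapshot('side')[:,:,::-1]);cv2.imwrite('pics/top12.png',env.snapshot('top')[:,:,::-1])
a=cv2.imread('pics/top12.png')[155:265,150:330];b=cv2.imread('pics/side12.png')[150:260,180:330]
cv2.imwrite('pics/c13.png',cv2.resize(np.hstack([a,b]),None,fx=2.4,fy=2.4,interpolation=cv2.INTER_CUBIC))"
```

```text
now jig [0.0108 0.0357 0.0529] toolz [ 0.3846 -0.0549 -0.9215] F jig [-14.6865  -0.79    15.2829] t 21.575
d [-0.0042  0.0007 -0.001 ] rv [0.0011 0.001  0.0001] targetz [ 0.3857 -0.0539 -0.9211]
```

View pics/c13.png

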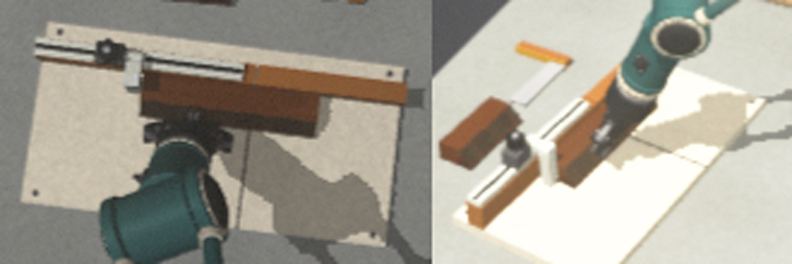

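Pinned with 14.7 N forward and 15.3 N down. The strip is on the fence and against the stop (crop (140,90)), with the fingers between the stop and the slot and clear of the slot. Handing in.

```bash
python3 -c "
from workcell import env
print(env.observe()['wrist_force'],env.sign_off())"
```

```text
the job is handed in; nothing more can be done
[-14.03791064   1.36008981  15.17373918] None
```

The flip stop is fully down and the strip lies on the fence with its left end at the stop. It is still pinned with about 14 N forward and 15 N down (about 2 kg in all), fingers clear of the slot; contact with the stop was felt when I slid the strip home, and pictures can't rule out a sub-millimetre gap since.

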